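# Load and lock a slotted counterweight on a micromanipulator carrier

### The job

Pick up the loose slotted counterweight by its two lugs, slide it sideways onto the flat-sided stem of the counterweight carrier, just below the stem's cap, and turn it on the stem until its rim notch drops over the stop pin, so that it lies flush on the earlier discs with its slot on the opposite side from the slot of the disc beneath. The pin's exact place is not known, so feel for it gently: do not force the weight, do not drag the disc beneath round, leave the lens, dish and screwdriver alone, and let go when it is seated.

Things in the scene. Friction and masses are not known exactly. Their poses are not given: they have to be found in the camera images.
- weight: Loose steel slotted disc, 0.3 kg, 64 mm across, 10 mm thick, lying flat. Origin: centre of underside; z up, x out through the slot's mouth. In the centre a 12.4 mm square hole (sides along x, y). Two flat-sided grip lugs on top, beside the slot: outer faces at y = -20 and 20 mm (grasp 40 mm across y), inner faces at y = -13 and 13, x from -13 to 13, from 10 to 24 mm above the underside.
- carrier: Counterweight carrier fixed to the bench: 90 mm round foot, plate, two earlier 64 mm discs, stem and cap. Origin: foot's underside on the stem's axis. The stem is 10 mm along the carrier's x and 6 mm along y (rounded ends): the slot passes it only along x. Cap 20 mm across, 92 to 100 mm above the bench. Slide the weight on toward +x, slot facing +x; it then turns 25 to 95 deg clockwise from above.
- seat (a point): On the stem's axis at the top face of the upper earlier disc, 66 mm above the bench, where the weight's underside centre ends; axes of the carrier. From here to the cap's underside are 26 mm, the stop pin taking the lowest 6 mm, so the weight goes on with its underside 6 to 16 mm above this point.
- lower_axis (a point): Same point as seat, with the axes of the upper earlier disc (x out through its slot's mouth). On this disc stands a steel stop pin, 6 mm across and 6 mm high, flat-topped, 25 mm from the axis, clamped in an arc track (dark band) anywhere within 28 deg either side of this disc's +y: not measured. The disc is stiff on the stem: about 0.3 N m turns it.
- lower_slot (a point): Mouth of the upper earlier disc's slot, on its top face, 30 mm from the axis along that disc's x.
- weight_slot (a point): Mouth of the weight's slot at underside level, 30 mm from its centre along its +x. The slot, cut right through, is 8 mm wide from the centre out and flares to 15 mm over the last 10 mm. Axes of the weight.
- weight_notch (a point): Notch in the weight's rim at underside level, 25 mm from its centre along its -y (a quarter turn clockwise from the slot, seen from above). Cut right through, 9 mm wide, from 18 mm radius to the rim. It ends over the stop pin. Axes of the weight.
- objective: Bystander: brass-barrelled microscope lens standing upright, 32 mm across and 40 mm high. Origin: centre of its underside.
- dish: Bystander: shallow glass dish, 60 mm across and 14 mm high. Origin: centre of its underside.
- driver: Bystander: screwdriver, 150 mm long, lying on the bench along its x. Origin: its underside.
There are look-alikes about, which are no part of the job. What is meant by the weight is not turquoise, and is the larger of those in its own colour.

How it is judged (in metres and radians):
On the way:
1. the weight has been slid onto the stem, below the cap and still above the earlier disc (horizontal distance between weight and seat below 0.005 m and z of weight in the frame of seat between 0.003 and 0.018 m), for 0.1 s.
At the end, for the whole second after the job is handed in: the weight lies released and at rest on the stem: underside within 2 mm of the top of the earlier disc (so its notch is over the pin), level within 3 degrees, centre within 4 mm of the stem's axis, slot mouth opposite the earlier disc's slot within about 40 degrees (horizontal distance between weight and seat below 0.004 m and z of weight in the frame of seat between -0.002 and 0.002 m and angle between weight's own z axis and vertical below 0.05 rad and x of weight_slot in the frame of lower_axis below -0.023 m and linear speed of weight below 0.01 m/s and angular speed of weight below 0.05 rad/s); the robot touches nothing.
It fails at once if the weight is forced: more than 25 N between it and the carrier (stem, cap, pin or discs) while it is not yet down flush (contact force between weight and carrier above 25 N and z of weight in the frame of seat above 0.003 m).
It fails at once if the earlier disc is dragged round: its slot mouth moves more than 5 mm (distance of lower_slot from where it was at the start of the episode above 0.005 m).
It fails at once if a bystander is moved more than 20 mm (distance of any of objective, dish, driver from where it was at the start of the episode above 0.02 m).
It also fails if it takes over 64 s, if anything falls off the work surface, if the arm or the gripper's body presses on something with over 40 N, if the wrist force passes 120 N, or if a joint passes its speed limit or range.

### The arm

A 6-joint arm with a two-finger parallel gripper is mounted at the origin on the work surface. World frame = base frame: x ahead of the robot, y to its left, z up, the work surface at z = 0. Lengths are in mm, angles in rad, forces in N, time in s.
With the tool pointing down it reaches from about 275 to 750 mm from the base axis. Payload 10.2 kg.
Tool frame: the origin (TCP) lies on the centre line of the jaws, within the pads' length; the fingertips stand 17 mm ahead of it and the grasp point (between the pads) lies 2 mm behind it; z points along the fingers, y is the line along which they close (so a half turn about z gives the same grasp; the last joint's range is limited). The gripper opens to 85 mm and grips with 20 to 120 N. Pads are 22 mm wide; open, the fingers measure 114 mm over their backs; the gripper's body (76 mm by 85 mm) begins 54 mm behind the grasp point. The pads swing forward as they close: fully open they stand 13 mm farther back than shut.
Start: joints at [-0.223, 0.313, 1.498, -0, 1.331, -0.223], TCP at [525.006, -0.013, 211.794] pointing down, gripper open.
Joint ranges: [-2.94, 2.94], [-0.97, 2.17], [0.19, 2.56], [-1.23, 4.37], [0.02, 3.11], [-2.88, 2.88]. Speed limits (rad/s): [2.39, 2.39, 3.01, 3.14, 3.14, 3.14].

### API

Orientations are given as a unit quaternion [w, x, y, z].
In Python, from rig import ctrl gives the robot as it stands. The module is installed in compiled form; this text tells all that it offers.
- The arm moves only by the shell command python3 -m jog 'ROWS' [FORCE]. ROWS is JSON, a list of rows, each an object with "delta_pos": the shift along the world's x, y, z in mm, a list of three; "angular": the turn, a rotation vector about the world's x, y, z in rad, a list of three; "fingers": the opening, from 0 (shut) to 1 (fully open). In form: [{"delta_pos": [tx, ty, tz], "angular": [rx, ry, rz], "fingers": fingers}, ...]. A call has 1 to 10 rows; each row is the pose to reach, as a shift and turn from the pose commanded when the call began; what a row does not reach only later rows make up. A row lasts 1/8 s, in which the tool goes at most 62.5 mm and 10.7 degrees, less where a joint would pass 70% of its speed; a pose out of reach is approached as far as the arm can. A call with a gripper value outside its range is refused whole. The fingers move at their own pace and stop on an object; FORCE is the grip in N (left out, the last holds). Time passes only in rows, so rows that repeat a pose let the fingers close. It gives the time, the measured TCP pose, the force, the opening and the grip force at its end, in the units of the state.
- ctrl.sense(): the state, without advancing time (a new reading comes with each control period).
- ctrl.capture(name): name is "scene" or "side" or "wrist"; returns a dict with "pixels" (420x560x3 uint8, blue, green, red), "fx", "fy", "cx", "cy" (pixels), "R" (3x3) and "t" (3): a world point X has camera coordinates R X + t. Camera axes: x right, y down, z forward; pixel columns grow to the right and rows downward; lengths in mm; the calibration is good to about 2 mm. The wrist camera is an equidistant fisheye: a pixel r from the principal point sees the ray r / f radians off the axis. A picture is of the moment at which its call begins. There is no depth.
- ctrl.finish_job(): hands the job in; it is judged then, once.
The state is a dict: "time_s": time; "joints": joint angles; "dq": joint speeds; "tau": joint torques, N m; "eef_pos": TCP position; "ee_rot": TCP orientation; "force": force on the tool from outside, world axes, zero at the start; "wrist_torque": the same for the moment, N m; "grip_width": opening from 0.0 (shut) to 1.0 (fully open); "grip_force": force on a finger pad.
Only numpy, scipy, OpenCV 4.12 (cv2) and the standard library are available. Lean on these libraries where they do the work, as an engineer would, in place of code of your own. Each camera call takes 0.05 s, during which the arm holds its last target. There are 200 camera calls.

## Working session

There is one attempt and no reset: what is moved stays moved. The work goes in short steps, Python scripts to look and compute and a shell command to move; the robot and the scene stay as the last step left them, time stands still between calls to the robot, and variables do not carry over. Pictures are saved under pics/ and viewed, at most 10 in all, crops included, and the job is handed in when it is done.

```bash
mkdir -p pics
python3 - <<'E'
from rig import ctrl
import cv2, numpy as np
for n in("scene","side","wrist"):
    c=ctrl.capture(n); cv2.imwrite(f"pics/{n}0.png",c["pixels"]); print(n,c["fx"],c["fy"],c["cx"],c["cy"],np.round(c["R"],4).tolist(),np.round(c["t"],1).tolist())
a=[cv2.imread(f"pics/{n}0.png") for n in("scene","side")]
E
```

```text
scene 417.33830162277224 417.33830162277224 278.56779078634327 203.90399061262744 [[-0.8754, 0.4833, 0.0104], [0.3087, 0.5754, -0.7574], [-0.372, -0.6598, -0.6529]] [555.6, -129.3, 1084.9]
side 402.48188337671604 402.48188337671604 276.27163424247624 215.01586114708158 [[0.9351, -0.3544, 0.0015], [-0.1676, -0.4458, -0.8793], [0.3123, 0.822, -0.4763]] [-583.2, 197.6, 655.5]
wrist 325.19226210127806 325.19226210127806 279.37664394235713 208.19622706795738 [[1.0, 0.0004, -0.0026], [0.0012, -0.9468, 0.3219], [-0.0023, -0.3219, -0.9468]] [-523.6, -42.0, 381.3]
```

View pics/scene0.png

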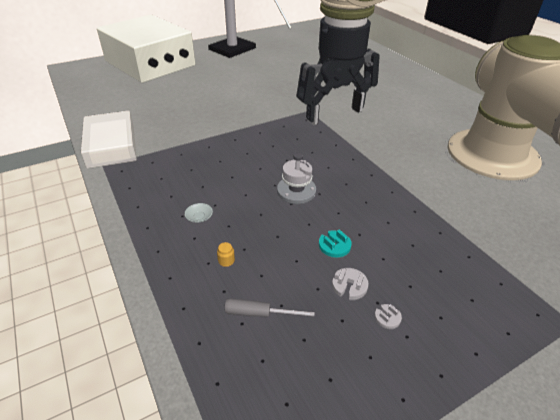

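View pics/wrist0.png

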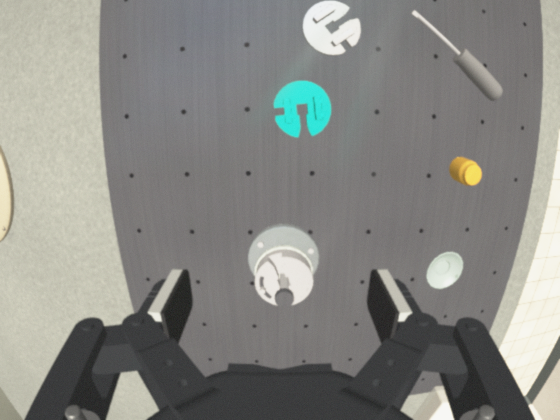

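View pics/side0.png

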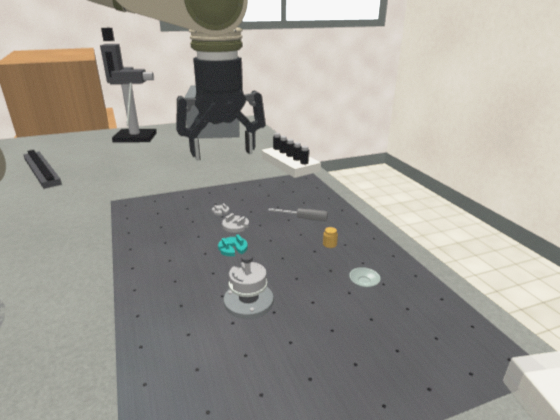

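Scene picture candidates:
- turquoise disc (335,243): wrong colour.
- large pale disc (350,283), at wrist (332,27): the larger of the pale pair, so this one fits the description.
- small pale disc (388,316): too small.

The carrier is at (297,180), at wrist (284,280).

```bash
cat > h.py <<'E'
from rig import ctrl
import cv2, numpy as np
def ray(c,u,v,fish=False):
    x,y=(u-c["cx"])/c["fx"],(v-c["cy"])/c["fy"]
    if fish:
        r=np.hypot(x,y); d=np.array([x/r*np.sin(r),y/r*np.sin(r),np.cos(r)]) if r>0 else np.array([0,0,1.])
    else: d=np.array([x,y,1.])
    R=np.array(c["R"]); return -R.T@np.array(c["t"]), R.T@d
def onplane(c,u,v,z,fish=False):
    o,d=ray(c,u,v,fish); return o+d*(z-o[2])/d[2]
def topdown(c,cx,cy,z,half=50,s=6,fish=True):
    """resample of plane z, s px/mm, +x right, +y up"""
    n=int(2*half*s); j,i=np.meshgrid(np.arange(n),np.arange(n))
    X=np.stack([cx-half+j/s,cy+half-i/s,np.full(j.shape,float(z))],-1)@np.array(c["R"]).T+np.array(c["t"])
    rho=np.hypot(X[...,0],X[...,1]); k=np.arctan2(rho,X[...,2])/np.maximum(rho,1e-9) if fish else 1/X[...,2]
    return cv2.remap(c["pixels"],(c["cx"]+c["fx"]*k*X[...,0]).astype(np.float32),(c["cy"]+c["fy"]*k*X[...,1]).astype(np.float32),cv2.INTER_CUBIC)
E
python3 - <<'E'
from h import *
S=ctrl.capture("scene");D=ctrl.capture("side");W=ctrl.capture("wrist")
for nm,s,d,w,z in(("weight",(350,283),(236,222),(332,27),10),("turq",(335,243),(233,245),(302,108),10),("small",(388,316),(221,210),None,8),("carrierdisc",(297,168),(248,270),(284,280),66),("foot",(297,188),(249,297),(284,257),8),("driver",(270,309),(300,213),None,5),("lens",(226,246),(330,231),None,40),("dish",(199,212),(365,277),(445,270),10)):
    print(nm,onplane(S,*s,z).round(),onplane(D,*d,z).round(),onplane(W,*w,z,True).round() if w else "")
a=cv2.resize(S["pixels"][225:335,290:430],None,fx=4,fy=4,interpolation=cv2.INTER_CUBIC)
cv2.imwrite("pics/crop1.png",a)
E
```

```text
weight [583. 171.  10.] [583. 167.  10.] [582. 170.  10.]
turq [550.  77.  10.] [549.  70.  10.] [549.  76.  10.]
small [567. 257.   8.] [565. 244.   8.] 
carrierdisc [ 529. -109.   66.] [ 532. -103.   66.] [ 529. -105.   66.]
foot [ 526. -110.    8.] [ 531. -106.    8.] [ 530. -106.    8.]
driver [734. 149.   5.] [750. 163.   5.] 
lens [752.  10.  40.] [750.   4.  40.] 
dish [ 753. -136.   10.] [ 758. -131.   10.] [ 758. -132.   10.]
```

View pics/crop1.png

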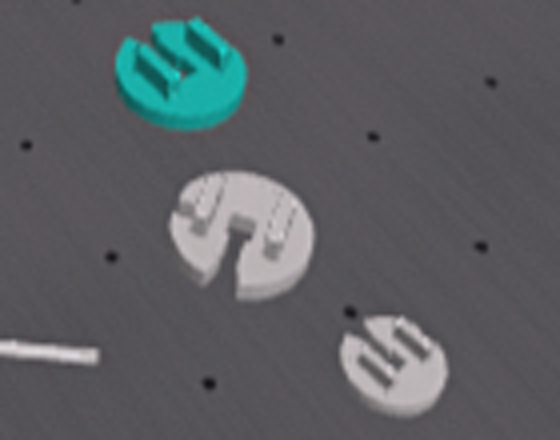

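The crop confirms it: the larger pale disc (crop centre 240,235) has its slot mouth toward the lower left (225,285) and its notch to the left (185,205). The small pale and turquoise discs are the look-alikes. Next I look at the carrier from above.

```bash
python3 -m jog '[{"delta_pos":[0,-60,0],"angular":[0,0,0],"fingers":1},{"delta_pos":[5,-120,0],"angular":[0,0,0],"fingers":1},{"delta_pos":[5,-165,0],"angular":[0,0,0],"fingers":1},{"delta_pos":[5,-165,0],"angular":[0,0,0],"fingers":1},{"delta_pos":[5,-165,0],"angular":[0,0,0],"fingers":1}]'
cat > look.py <<'E'
from h import *
c=ctrl.capture("wrist"); cv2.imwrite("pics/w1.png",c["pixels"])
a=topdown(c,530,-106,66,half=45,s=4.4); b=topdown(c,530,-106,10,half=60,s=3.3)
cv2.imwrite("pics/car.png",np.hstack([a,b]))
E
python3 look.py
```

```text
time_s: 0.92
eef_pos: [529.9, -164.5, 211.7]
ee_rot: [-0.0, 0.707, 0.707, 0.0]
force: [0.2, 0.8, 0.0]
grip_width: 0.998
grip_force: 0.0
```

View pics/car.png

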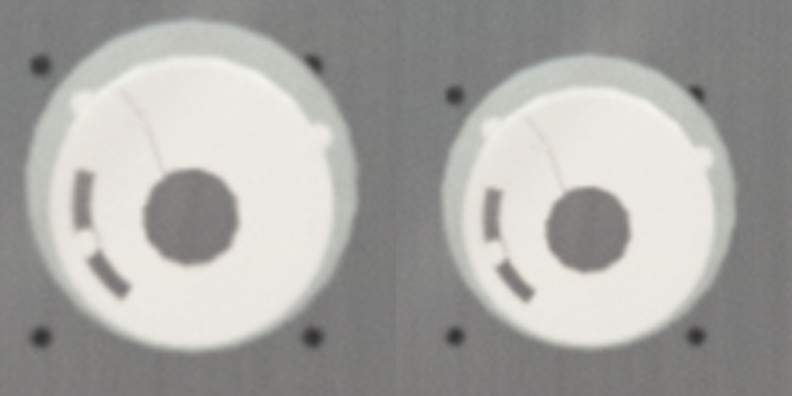

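The left panel (z=66 plane) shows the upper disc centred at about (191,205) and the arc track from (85,172) to (125,292). The pin is the pale gap at (85,240), and the slot's left edge runs from (165,170) to (125,95). So the disc's x is near 108° and the pin is near 198°. The cap hides the stem's direction, so I tilt the tool to look at the stem from the side.

```bash
python3 -m jog '[{"delta_pos":[0,5,-20],"angular":[-0.18,0,0],"fingers":1},{"delta_pos":[0,10,-40],"angular":[-0.36,0,0],"fingers":1},{"delta_pos":[0,15,-60],"angular":[-0.54,0,0],"fingers":1},{"delta_pos":[0,15,-72],"angular":[-0.7,0,0],"fingers":1},{"delta_pos":[0,15,-72],"angular":[-0.7,0,0],"fingers":1},{"delta_pos":[0,15,-72],"angular":[-0.7,0,0],"fingers":1}]'
cat > stem.py <<'E'
from h import *; import sys
c=ctrl.capture("wrist"); np.save(f"pics/{sys.argv[1]}.npy",c,allow_pickle=True); cv2.imwrite(f"pics/{sys.argv[1]}_full.png",c["pixels"])
R=np.array(c["R"]);t=np.array(c["t"]); X=R@np.array([528.4,-107.6,78])+t
rho=np.hypot(*X[:2]); u,v=np.array([c["cx"],c["cy"]])+c["fx"]*np.arctan2(rho,X[2])*X[:2]/rho
print("cam",-R.T@t,"stem px",u,v,"dist",np.linalg.norm(X))
u,v=int(u),int(v); cv2.imwrite(f"pics/{sys.argv[1]}.png",cv2.resize(c["pixels"][v-40:v+50,u-55:u+55],None,fx=6,fy=6,interpolation=cv2.INTER_CUBIC))
E
python3 stem.py st1
```

```text
time_s: 1.72
eef_pos: [530.6, -149.7, 140.8]
ee_rot: [0.242, 0.665, 0.664, -0.241]
force: [0.4, -0.2, 0.6]
grip_width: 0.999
grip_force: 0.0
cam [529.98561008  18.16395396 211.35984427] stem px 276.31592578470656 120.44419243061259 dist 183.3137592739848
```

View pics/st1.png

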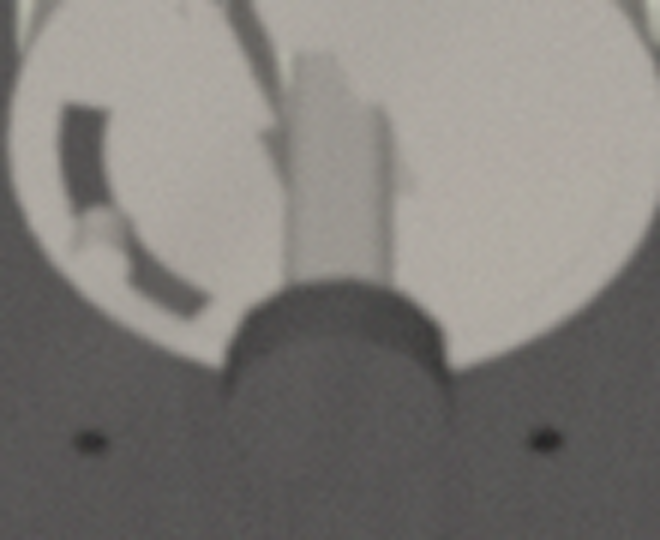

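The camera is mounted inverted, so the cap is at the bottom (335,330). The stem spans columns 285–392, about 9.7 mm, so its long side is close to world x. The pin is at (105,235) in the track. Two more views at ±40° should fix the stem's angle from the difference in width.

```bash
python3 -m jog '[{"delta_pos":[6,2,0],"angular":[0,0,0.18],"fingers":1},{"delta_pos":[13,4,0],"angular":[0,0,0.36],"fingers":1},{"delta_pos":[20,7,0],"angular":[0,0,0.54],"fingers":1},{"delta_pos":[26,10,0],"angular":[0,0,0.7],"fingers":1},{"delta_pos":[26,10,0],"angular":[0,0,0.7],"fingers":1},{"delta_pos":[26,10,0],"angular":[0,0,0.7],"fingers":1}]'; python3 stem.py st2
python3 -m jog '[{"delta_pos":[-6,-3,0],"angular":[0,0,-0.18],"fingers":1},{"delta_pos":[-13,-6,0],"angular":[0,0,-0.36],"fingers":1},{"delta_pos":[-20,-8,0],"angular":[0,0,-0.54],"fingers":1},{"delta_pos":[-26,-10,0],"angular":[0,0,-0.7],"fingers":1},{"delta_pos":[-34,-8,0],"angular":[0,0,-0.88],"fingers":1},{"delta_pos":[-42,-6,0],"angular":[0,0,-1.06],"fingers":1},{"delta_pos":[-48,-3,0],"angular":[0,0,-1.24],"fingers":1},{"delta_pos":[-54,-1,0],"angular":[0,0,-1.4],"fingers":1},{"delta_pos":[-54,-1,0],"angular":[0,0,-1.4],"fingers":1},{"delta_pos":[-54,-1,0],"angular":[0,0,-1.4],"fingers":1}]'; python3 stem.py st3
python3 -c "
import cv2,numpy as np
cv2.imwrite('pics/st23.png',cv2.resize(np.hstack([cv2.imread(f'pics/st{i}.png') for i in (2,3)]),None,fx=.6,fy=.6))"
```

```text
time_s: 2.52
eef_pos: [556.3, -140.7, 140.7]
ee_rot: [0.311, 0.398, 0.851, -0.145]
force: [-0.6, -0.6, 0.0]
grip_width: 0.998
grip_force: 0.0
cam [448.0639032  -11.75381179 210.75064635] stem px 279.5631520990032 119.55549461608226 dist 182.38178184857404
time_s: 3.82
eef_pos: [502.0, -140.7, 139.7]
ee_rot: [0.145, 0.851, 0.397, -0.311]
force: [-0.7, 0.3, -0.3]
grip_width: 1.0
grip_force: 0.0
cam [609.51306091 -11.85457766 209.86848212] stem px 278.4050318826767 120.81607942472668 dist 182.0324452534897
```

View pics/st23.png

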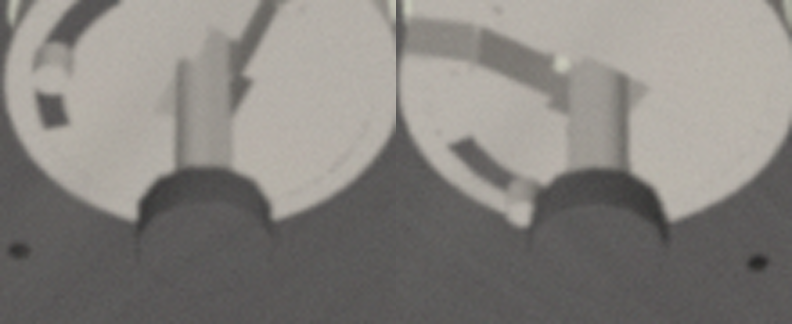

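View 2 (camera azimuth 130°) shows the stem at columns 177–232, and view 3 (azimuth 50°) at 569–629. The three widths give 17.8 : 15.3 : 16.7 px, which matches 6+4|sin| with the stem's x at about -8°. That also fits the foot screws, 30° away at 22° and 143°. The axis is near (529,-107.5), so the weight has to turn about 63° clockwise. Now over to the weight.

```bash
python3 -m jog '[{"delta_pos":[10,20,40],"angular":[0.12,-0.04,0.12],"fingers":1},{"delta_pos":[25,80,60],"angular":[0.24,-0.09,0.24],"fingers":1},{"delta_pos":[40,140,60],"angular":[0.36,-0.13,0.36],"fingers":1},{"delta_pos":[55,200,60],"angular":[0.48,-0.175,0.48],"fingers":1},{"delta_pos":[70,255,60],"angular":[0.6,-0.22,0.6],"fingers":1},{"delta_pos":[80,300,60],"angular":[0.671,-0.245,0.671],"fingers":1},{"delta_pos":[80,300,60],"angular":[0.671,-0.245,0.671],"fingers":1},{"delta_pos":[80,300,60],"angular":[0.671,-0.245,0.671],"fingers":1}]'
cat > wt.py <<'E'
from h import *
c=ctrl.capture("wrist"); s=ctrl.sense(); print(s["joints"],s["ee_rot"])
def pix(z):
    a=topdown(c,582,170,z,half=50,s=5); return a
a=pix(10); cv2.imwrite("pics/wt.png",a)
g=cv2.GaussianBlur(cv2.cvtColor(a,cv2.COLOR_BGR2GRAY),(5,5),0); T,m=cv2.threshold(g,0,255,cv2.THRESH_OTSU)
cs,_=cv2.findContours(m,cv2.RETR_EXTERNAL,cv2.CHAIN_APPROX_NONE); k=max(cs,key=cv2.contourArea)
h=cv2.convexHull(k); (x,y),r=cv2.minEnclosingCircle(h); print("thr",T,"centre",582-50+x/5,170+50-y/5,"r",r/5)
hi=cv2.convexHull(k,returnPoints=False); d=cv2.convexityDefects(k,hi)
for q in sorted(d[:,0],key=lambda q:-q[3])[:3]:
    p0,p1,f=k[q[0]][0],k[q[1]][0],k[q[2]][0]; mid=(p0+p1)/2
    print("defect depth",q[3]/256/5,"mouth",np.linalg.norm(p0-p1)/5,"angle",np.degrees(np.arctan2(-(mid[1]-y),mid[0]-x)))
E
python3 wt.py
```

```text
time_s: 4.88
eef_pos: [581.6, 158.5, 199.8]
ee_rot: [0.0, 0.707, 0.707, -0.0]
force: [0.5, -0.5, -0.1]
grip_width: 1.001
grip_force: 0.0
[ 7.18899990e-02  4.95105166e-01  1.26444865e+00 -8.05903384e-04
  1.38214656e+00  7.23255311e-02] [ 2.64064676e-04  7.07207253e-01  7.07006183e-01 -2.99712344e-04]
thr 157.0 centre 581.220849609375 170.30204162597656 r 32.620175170898435
defect depth 36.93046875 mouth 17.52369823981228 angle 37.634630817082765
defect depth 7.86953125 mouth 17.84040358287895 angle -53.42186140858805
defect depth 0.26171875 mouth 3.671511950137164 angle -148.62837418579082
```

View pics/wt.png

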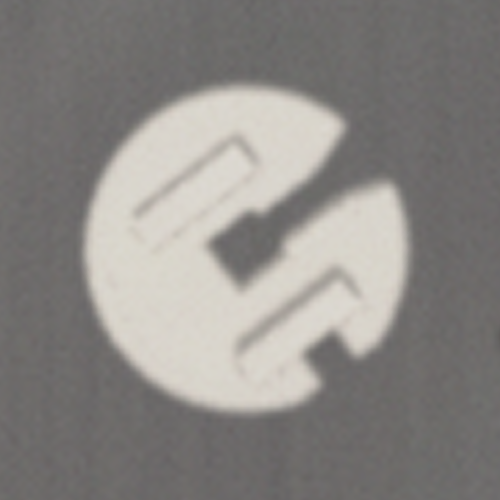

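The disc is at (250,248) with the slot mouth at the upper right (37°) and the notch at the lower right (-53°). The radius of 32.6 matches, so the weight's centre is (581.3,170.3) with yaw 37°. The tool turns +127° for the lugs, which keeps joint 6 in range afterwards.

```bash
python3 -m jog '[{"delta_pos":[0,5,-20],"angular":[0,0,0.18],"fingers":1},{"delta_pos":[0,11,-40],"angular":[0,0,0.36],"fingers":1},{"delta_pos":[-0.3,11.8,-60],"angular":[0,0,0.54],"fingers":1},{"delta_pos":[-0.3,11.8,-80],"angular":[0,0,0.72],"fingers":1},{"delta_pos":[-0.3,11.8,-100],"angular":[0,0,0.9],"fingers":1},{"delta_pos":[-0.3,11.8,-120],"angular":[0,0,1.08],"fingers":1},{"delta_pos":[-0.3,11.8,-120],"angular":[0,0,1.26],"fingers":1},{"delta_pos":[-0.3,11.8,-120],"angular":[0,0,1.44],"fingers":1},{"delta_pos":[-0.3,11.8,-120],"angular":[0,0,1.62],"fingers":1},{"delta_pos":[-0.3,11.8,-120],"angular":[0,0,1.8],"fingers":1}]'
python3 -m jog '[{"delta_pos":[0,0,0],"angular":[0,0,0.18],"fingers":1},{"delta_pos":[0,0,-15],"angular":[0,0,0.36],"fingers":1},{"delta_pos":[0,0,-30],"angular":[0,0,0.41],"fingers":0.8},{"delta_pos":[0,0,-45],"angular":[0,0,0.41],"fingers":0.65},{"delta_pos":[0,0,-45],"angular":[0,0,0.41],"fingers":0.65},{"delta_pos":[0,0,-45],"angular":[0,0,0.41],"fingers":0.65}]'
python3 - <<'E'
from h import *
s=ctrl.sense(); print(s["joints"],s["ee_rot"])
c=ctrl.capture("wrist"); cv2.imwrite("pics/g1.png",c["pixels"])
E
```

```text
time_s: 6.18
eef_pos: [581.7, 169.8, 79.8]
ee_rot: [-0.0, -0.117, 0.993, -0.0]
force: [0.6, -0.4, -0.5]
grip_width: 0.998
grip_force: 0.0
time_s: 6.92
eef_pos: [582.0, 170.7, 35.3]
ee_rot: [0.0, -0.314, 0.949, -0.0]
force: [-0.3, 0.1, -0.2]
grip_width: 0.652
grip_force: 0.0
[ 9.23417787e-02  6.69664987e-01  1.43334220e+00 -1.78403644e-04
  1.03821509e+00 -2.11708219e+00] [ 1.63145665e-04 -3.13958124e-01  9.49436810e-01 -1.16557518e-04]
```

```bash
python3 -m jog '[{"delta_pos":[-0.5,-0.3,-4],"angular":[0,0,0],"fingers":0.65},{"delta_pos":[-0.5,-0.3,-6.5],"angular":[0,0,0],"fingers":0.65},{"delta_pos":[-0.5,-0.3,-6.5],"angular":[0,0,0],"fingers":0.65}]' 50
python3 -m jog '[{"delta_pos":[0,0,0],"angular":[0,0,0],"fingers":0.3},{"delta_pos":[0,0,0],"angular":[0,0,0],"fingers":0.3},{"delta_pos":[0,0,0],"angular":[0,0,0],"fingers":0.3},{"delta_pos":[0,0,0],"angular":[0,0,0],"fingers":0.3},{"delta_pos":[0,0,0],"angular":[0,0,0],"fingers":0.3},{"delta_pos":[0,0,0],"angular":[0,0,0],"fingers":0.3}]' 50
```

```text
time_s: 7.35
eef_pos: [581.1, 170.5, 28.1]
ee_rot: [-0.0, -0.314, 0.949, 0.0]
force: [-0.9, 0.9, -0.1]
grip_width: 0.65
grip_force: 0.0
time_s: 8.1
eef_pos: [581.2, 170.5, 28.3]
ee_rot: [-0.0, -0.314, 0.949, 0.0]
force: [0.4, 0.4, -0.1]
grip_width: 0.299
grip_force: 0.0
```

The fingers closed past 40 mm with no force, so I take a look.

Run:
```python
from h import *
c=ctrl.capture("wrist"); cv2.imwrite("pics/g2.png",c["pixels"]); a=c["pixels"][60:360,110:450]
s=ctrl.capture("side")["pixels"][150:270,170:300]
cv2.imwrite("pics/g2v.png",np.hstack([a,cv2.resize(s,None,fx=2.5,fy=2.5,interpolation=cv2.INTER_CUBIC)[:300]]))
```

```text
(no output)
```

View pics/g2v.png

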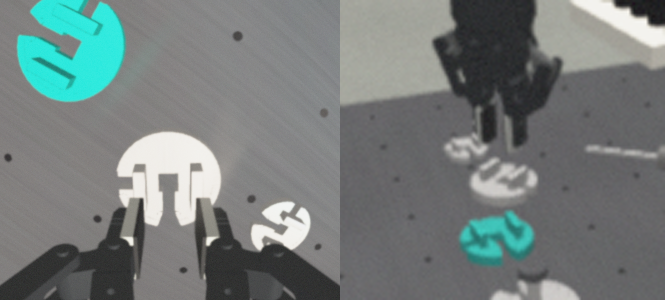

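```bash
cat >> h.py <<'E'
def proj(c,P,fish=False):
    X=np.array(c["R"])@np.array(P,float)+np.array(c["t"]); rho=np.hypot(X[0],X[1])
    k=np.arctan2(rho,X[2])/max(rho,1e-9) if fish else 1/X[2]
    return np.array([c["cx"]+c["fx"]*k*X[0],c["cy"]+c["fy"]*k*X[1]])
E
python3 - <<'E'
from h import *
s=ctrl.sense(); print(s["eef_pos"],s["joints"],s["grip_width"])
W=ctrl.capture("wrist");D=ctrl.capture("side");S=ctrl.capture("scene")
cv2.imwrite("pics/s2.png",S["pixels"]);cv2.imwrite("pics/d2.png",D["pixels"])
R=np.array(W["R"]);print("cam",-R.T@np.array(W["t"]))
p=np.array(s["eef_pos"]);u=np.array([np.cos(np.radians(127)),np.sin(np.radians(127)),0])
for z in(11,28,40):
  for k in(-12.7,12.7):
    P=np.array([p[0],p[1],z])+k*u; print(z,k,proj(W,P,1)-[110,60],proj(S,P),((proj(D,P)-[170,150])*2.5+[340,0]))
print("disc",proj(W,(581.3,170.3,10),1)-[110,60])
E
```

```text
[581.19869059 170.47808204  28.28890312] [ 9.21218213e-02  6.77984388e-01  1.43975958e+00 -4.33074435e-05
  1.02421210e+00 -2.11810090e+00] 0.3042752504377713
cam [514.18284919 121.0072482  190.2017191 ]
11 -12.7 [147.53734926 183.4086669 ] [343.82838311 279.51576008] [512.5239943  181.05238022]
11 12.7 [189.35798171 183.17154517] [357.48762606 284.19188138] [491.55068889 174.15683586]
28 -12.7 [145.71440075 196.16909901] [344.90442229 273.40305539] [511.76280113 165.50497404]
28 12.7 [191.10343474 195.91858799] [358.7814833  278.08577904] [490.62372483 158.74267271]
40 -12.7 [144.24781192 206.52590639] [345.68357481 268.97688829] [511.21769377 154.37113054]
40 12.7 [192.50862382 206.26605837] [359.71860612 273.66321399] [489.96002242 147.70619618]
disc [168.11078745 182.61082904]
```

The wrist and side pictures both put the fingertips at z≈40, about 12 mm above the TCP and well over the lugs, and the disc has not moved. I open and go down gently, watching the force.

```bash
python3 -m jog '[{"delta_pos":[0,0,0],"angular":[0,0,0],"fingers":0.65},{"delta_pos":[0,0,0],"angular":[0,0,0],"fingers":0.65},{"delta_pos":[0,0,-4],"angular":[0,0,0],"fingers":0.65},{"delta_pos":[0,0,-8],"angular":[0,0,0],"fingers":0.65},{"delta_pos":[0,0,-8],"angular":[0,0,0],"fingers":0.65}]'
python3 - <<'E'
from h import *
W=ctrl.capture("wrist"); S=ctrl.capture("scene");D=ctrl.capture("side")
f=lambda i,y0,y1,x0,x1,k:cv2.resize(i["pixels"][y0:y1,x0:x1],None,fx=k,fy=k,interpolation=cv2.INTER_CUBIC)
np.save("pics/g3.npy",np.array([W,S,D],dtype=object),allow_pickle=True)
cv2.imwrite("pics/g3.png",np.hstack([f(W,190,340,190,360,2)[:300],f(S,225,300,310,390,4)]))
E
```

```text
time_s: 8.98
eef_pos: [580.9, 170.4, 19.8]
ee_rot: [-0.001, -0.314, 0.949, 0.0]
force: [0.0, -0.3, 0.1]
grip_width: 0.65
grip_force: 0.0
```

View pics/g3.png

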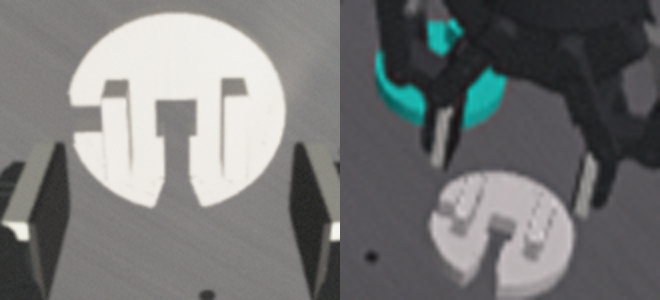

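Right panel: the fingertips at (447,168) and (590,215) hang clear above the disc. The wrist scale also puts them at z≈40 while the TCP reads 20. So the tips stand behind the reported TCP, not 17 mm ahead. I continue down in small steps with force checks.

```bash
python3 -m jog '[{"delta_pos":[0,0,-4],"angular":[0,0,0],"fingers":0.6},{"delta_pos":[0,0,-8],"angular":[0,0,0],"fingers":0.6},{"delta_pos":[0,0,-10],"angular":[0,0,0],"fingers":0.6},{"delta_pos":[0,0,-10],"angular":[0,0,0],"fingers":0.6}]'
python3 - <<'E'
from h import *
W=ctrl.capture("wrist"); S=ctrl.capture("scene")
cv2.imwrite("pics/w4.png",W["pixels"]);cv2.imwrite("pics/s4.png",S["pixels"])
# dark finger bottom in the scene picture: lowest dark pixel per column
g=cv2.cvtColor(S["pixels"],cv2.COLOR_BGR2GRAY)
o=cv2.cvtColor(cv2.imread("pics/scene0.png"),cv2.COLOR_BGR2GRAY)
d=(cv2.absdiff(g,o)>25).astype(np.uint8); d=cv2.morphologyEx(d,cv2.MORPH_OPEN,np.ones((3,3)))
for u in range(326,386,2):
    r=np.nonzero(d[200:310,u])[0]; print(u,200+r.max() if len(r) else None,end="; ")
E
```

```text
time_s: 9.62
eef_pos: [581.1, 170.5, 10.1]
ee_rot: [-0.0, -0.314, 0.949, 0.0]
force: [0.3, -0.5, -0.0]
grip_width: 0.599
grip_force: 0.0
326 251; 328 251; 330 252; 332 266; 334 266; 336 266; 338 266; 340 263; 342 252; 344 249; 346 246; 348 247; 350 248; 352 248; 354 248; 356 248; 358 250; 360 251; 362 251; 364 253; 366 282; 368 276; 370 276; 372 279; 374 278; 376 272; 378 268; 380 268; 382 269; 384 270;
```

```bash
for i in 1; do python3 -m jog '[{"delta_pos":[0,0,-3],"angular":[0,0,0],"fingers":0.6},{"delta_pos":[0,0,-5],"angular":[0,0,0],"fingers":0.6},{"delta_pos":[0,0,-5],"angular":[0,0,0],"fingers":0.6}]'; done
python3 - <<'E'
from h import *
# track vertical finger motion in wrist/scene: optical shift between saved and new pictures near the tips
S0=cv2.imread("pics/s4.png"); S1=ctrl.capture("scene")["pixels"]; 
G=lambda a:cv2.cvtColor(a,cv2.COLOR_BGR2GRAY)
for (x0,x1,y0,y1) in((330,345,240,275),(364,382,250,285)):
    t=G(S0)[y0:y1,x0:x1]; r=cv2.matchTemplate(G(S1)[y0-6:y1+10,x0-6:x1+6],t,cv2.TM_CCOEFF_NORMED); print(cv2.minMaxLoc(r)[1],np.array(cv2.minMaxLoc(r)[3])-6)
    for y in range(y0,y1+5): print(" ".join("%3d"%v for v in G(S1)[y,x0:x1]))
    print()
E
```

```text
time_s: 10.1
eef_pos: [581.1, 170.5, 5.1]
ee_rot: [-0.0, -0.314, 0.949, 0.0]
force: [0.4, -0.8, -0.1]
grip_width: 0.599
grip_force: 0.0
0.9454596042633057 [0 1]
 33  42  60  68  84  81  83 116 135 103  46  33  34  27  34
 35  41  66  81  92  72  67  86 109  82  44  30  28  32  36
 46  41  74 124 103  78  71  70  67  41  51  33  28  33  36
 53  48  75 133 157 102  80  59  43  38  43  37  34  33  30
 54  54  63  96 140 111  81  49  34  41  37  35  34  32  32
 54  53  51  55  79  89  68  35  30  36  36  36  37  41  37
 53  54  53  47  52  63  50  32  27  34  38  37  38  42  41
 56  55  54  53  52  54  46  31  31  38  38  37  36  40  37
 54  54  56  55  55  50  35  30  35  36  37  39  35  37  34
 46  52  55  56  55  39  29  34  37  36  38  44  35  34  33
 37  41  46  52  46  33  27  37  38  38  36  37  35  31  60
 35  36  38  39  34  32  30  34  32  37  35  36  35  44  94
 34  36  34  32  38  39  35  32  34  33  34  32  41  81 116
 36  36  33  37  37  36  34  34  34  34  28  33  69 105 113
 55  35  32  32  37  37  37  36  34  35  33  44 100 113 111
 84  49  35  36  40  39  37  37  35  38
[... 3666 characters left out ...]
 126  55  31  31  36  73  89  87  88  87  87  85  86
188  88 102 135 137 106  48  33  35  53  79  88  85  86  86  87  85  86
187  78 116 135 138 100  72  58  56  75  87  87  85  88  87  86  87  85
185  91 129 139 140 104  88  81  79  87  87  87  85  87  86  87  86  88
185 154 168 155 119  90  84  86  88  86  88  87  86  86  85  85  87  86
184 184 188 181 112  84  83  85  85  85  87  86  87  84  88  84  84  87
182 184 189 188 110  81  84  85  85  86  87  86  86  85  86  86  88  86
182 185 188 174  99  82  85  85  84  86  87  86  86  84  85  85  84  85
184 186 188 152  92  82  84  84  86  84  85  85  87  86  86  82  83  84
184 186 181 126  86  84  87  84  86  84  84  84  85  87  87  85  85  84
```

Run:
```python
from h import *
S=ctrl.capture("scene")
for z in (5,10,15,20,25,30): print(z,[proj(S,(581.1+d*.8,170.5+d*.6,z)).round(1) for d in(-11,0,11)])
for k in(-25,25): print(k,[proj(S,(581.1+8.8-k*.6,170.5+6.6+k*.8,z)).round(1) for z in (12,20)])
```

```text
5 [array([352. , 279.6]), array([350.3, 283.9]), array([348.5, 288.4])]
10 [array([352.4, 277.8]), array([350.6, 282.2]), array([348.8, 286.7])]
15 [array([352.7, 276. ]), array([351. , 280.4]), array([349.1, 284.9])]
20 [array([353.1, 274.2]), array([351.3, 278.6]), array([349.5, 283.1])]
25 [array([353.4, 272.4]), array([351.6, 276.8]), array([349.8, 281.3])]
30 [array([353.8, 270.6]), array([352., 275.]), array([350.2, 279.5])]
-25 [array([335.5, 281.3]), array([336. , 278.4])]
25 [array([362.7, 290.7]), array([363.3, 287.9])]
```

Triangulated, the tips are still at z≈30. I keep going down with force checks.

```bash
python3 -m jog '[{"delta_pos":[0,0,-3],"angular":[0,0,0],"fingers":0.6},{"delta_pos":[0,0,-6],"angular":[0,0,0],"fingers":0.6},{"delta_pos":[0,0,-8],"angular":[0,0,0],"fingers":0.6},{"delta_pos":[0,0,-8],"angular":[0,0,0],"fingers":0.6}]'
cat > tip.py <<'E'
from h import *
S=ctrl.capture("scene"); s=ctrl.sense(); p=s["eef_pos"]; g=cv2.cvtColor(S["pixels"],cv2.COLOR_BGR2GRAY).astype(int)
print("right pad"); 
for y in range(268,296): print(y," ".join("%3d"%v for v in g[y,358:378]))
E
python3 tip.py
```

```text
time_s: 10.7
eef_pos: [581.1, 170.5, -2.9]
ee_rot: [-0.0, -0.314, 0.949, 0.0]
force: [0.1, 0.3, -0.1]
grip_width: 0.597
grip_force: 0.0
right pad
268  84  84  87  88  86  86  86  87  90  66  38  34  35  37  36  36  44  46  42  42
269  88  81  83  83  87  86  86  88  88  82  41  34  38  38  36  35  43  44  37  39
270 140 108  89  80  83  86  86  86  88  89  44  35  35  36  36  38  37  48  40  36
271 177 164 141  96  83  82  85  87  89  81  44  33  36  36  38  38  35  45  40  33
272 176 184 177 156 111  85  83  86  86  70  78  45  32  34  39  40  37  44  38  36
273 178 176 163 185 165 125  90  83  83  67 161 110  53  34  37  37  37  37  38  47
274 186 177 178 186 185 171 129  87  71  66 163 148 119  53  36  36  33  41  63  79
275 184 168 187 185 186 204 176 114  67  61 137 147 131  57  33  36  35  43  82  91
276 181 165 182 185 185 191 190 165  74  86 135 140 118  51  35  34  34  50  86  91
277 163 185 186 185 180 156 185 187  85 104 135 140  96  42  32  35  37  67  89  87
278 168 189 186 185 175 160 185 169  79 118 138 139  77  36  36  33  37  72  88  89
279 186 186 186 185 160 178 18
[... 697 characters left out ...]
  85  84  87  86  85  85  86
288 128 149 177 184 183 183 185 188 189 142  90  83  86  85  84  85  85  85  87  87
289 130 153 182 183 182 182 185 188 182 125  87  84  85  85  84  84  85  84  86  88
290 162 170 182 184 182 184 187 186 167 100  85  84  87  85  85  85  83  84  86  86
291 183 183 183 184 185 186 185 173 145  88  83  85  89  85  85  84  84  84  83  84
292 182 183 184 185 185 180 173 156 120  86  82  85  87  88  84  85  85  86  84  83
293 182 183 186 183 176 166 157 134  95  85  83  85  86  85  88  85  85  85  83  83
294 184 183 176 167 161 154 133 103  85  84  87  86  86  84  88  86  85  84  85  84
295 171 167 162 155 154 144 103  85  83  84  86  85  86  83  85  87  86  87  84  86
```

```bash
python3 -m jog '[{"delta_pos":[0,0,-3],"angular":[0,0,0],"fingers":0.6},{"delta_pos":[0,0,-6],"angular":[0,0,0],"fingers":0.6},{"delta_pos":[0,0,-8],"angular":[0,0,0],"fingers":0.6},{"delta_pos":[0,0,-8],"angular":[0,0,0],"fingers":0.6}]'
python3 tip.py | sed -n '16,26p'
```

```text
time_s: 11.25
eef_pos: [581.1, 170.5, -10.9]
ee_rot: [-0.0, -0.314, 0.949, 0.0]
force: [0.0, 0.2, -0.0]
grip_width: 0.601
grip_force: 0.0
282 185 186 185 164 174 190 186  79 118 136 139  88  43  40  33  41  82  88  88  87
283 188 190 205 156 182 189 164  72 129 140 140  70  40  36  39  53  87  87  87  86
284 199 191 195 165 184 188 132  78 131 139 127  56  37  41  38  67  88  86  86  85
285 159 165 163 177 188 187 100  95 135 139 105  47  35  37  41  81  86  86  87  86
286 121 134 144 180 189 186  81 116 136 137  84  36  32  31  47  85  86  88  85  86
287 128 137 156 184 187 164  71 126 137 140  70  36  34  43  72  85  88  87  87  88
288 128 148 177 184 184 149  76 125 138 141  84  69  62  73  83  86  87  86  88  86
289 129 153 183 185 185 169 134 136 133 132  91  85  83  86  87  84  85  83  85  86
290 163 170 184 183 184 187 178 170 138 109  87  84  86  87  85  84  87  83  84  85
291 182 183 183 183 186 186 188 174 136  89  82  86  85  85  84  84  85  84  87  85
292 183 181 183 184 185 180 173 156 118  86  82  86  86  84  87  85  85  85  82  84
```

```bash
python3 -m jog '[{"delta_pos":[0,0,-2],"angular":[0,0,0],"fingers":0.55},{"delta_pos":[0,0,-4],"angular":[0,0,0],"fingers":0.55},{"delta_pos":[0,0,-4],"angular":[0,0,0],"fingers":0.55}]'
python3 -m jog '[{"delta_pos":[0,0,0],"angular":[0,0,0],"fingers":0.4},{"delta_pos":[0,0,0],"angular":[0,0,0],"fingers":0.4},{"delta_pos":[0,0,0],"angular":[0,0,0],"fingers":0.4},{"delta_pos":[0,0,0],"angular":[0,0,0],"fingers":0.4}]' 40
```

```text
time_s: 11.68
eef_pos: [581.5, 170.5, -12.1]
ee_rot: [0.0, -0.314, 0.949, -0.0]
force: [-9.8, -2.2, 23.9]
grip_width: 0.547
grip_force: 11.7
time_s: 12.18
eef_pos: [583.1, 170.6, -10.9]
ee_rot: [0.002, -0.314, 0.949, -0.001]
force: [-6.7, -1.9, 27.5]
grip_width: 0.45
grip_force: 54.2
```

The tips touch the disc's top face at TCP z≈-11.5, so tip = TCP + 21.5 mm, and the lugs are gripped at 0.45. Now a test lift.

```bash
python3 -m jog '[{"delta_pos":[0,0,2],"angular":[0,0,0],"fingers":0.4},{"delta_pos":[0,0,6],"angular":[0,0,0],"fingers":0.4},{"delta_pos":[0,0,20],"angular":[0,0,0],"fingers":0.4},{"delta_pos":[0,0,34],"angular":[0,0,0],"fingers":0.4},{"delta_pos":[0,0,34],"angular":[0,0,0],"fingers":0.4},{"delta_pos":[0,0,34],"angular":[0,0,0],"fingers":0.4}]' 60
cat > held.py <<'E'
from h import *
# weight in hand: lowest underside / centre / yaw from wrist, top plane guess z (arg)
import sys
c=ctrl.capture("wrist"); s=ctrl.sense(); p=np.array(s["eef_pos"]); z=p[2]+float(sys.argv[1])
a=topdown(c,p[0],p[1],z,half=50,s=5); cv2.imwrite("pics/held.png",a)
g=cv2.GaussianBlur(cv2.cvtColor(a,cv2.COLOR_BGR2GRAY),(5,5),0); m=((g>150)*255).astype(np.uint8)
cs,_=cv2.findContours(m,cv2.RETR_EXTERNAL,cv2.CHAIN_APPROX_NONE); k=max(cs,key=cv2.contourArea)
k=k[:,0,:]; print("area",cv2.contourArea(k)/25,"bbox",cv2.boundingRect(k))
# circle fit on the outer points
h=cv2.convexHull(k)[:,0,:].astype(float)
for _ in range(5):
    A=np.c_[2*h,np.ones(len(h))]; q=np.linalg.lstsq(A,(h**2).sum(1),rcond=None)[0]; r=np.sqrt(q[2]+q[0]**2+q[1]**2)
    e=np.abs(np.hypot(*(h-q[:2]).T)-r); h=h[e<max(3,np.median(e)*2.5)]
print("centre rel tcp",(q[0]/5-50),(50-q[1]/5),"r",r/5,"n",len(h),"eef",p,"q",s["ee_rot"])
E
python3 held.py 11
```

```text
time_s: 12.92
eef_pos: [581.0, 170.5, 19.0]
ee_rot: [-0.0, -0.314, 0.949, 0.0]
force: [1.2, 0.2, -3.7]
grip_width: 0.452
grip_force: 67.2
area 2735.0 bbox (87, 66, 353, 344)
centre rel tcp 3.0509913610230583 3.000234622508785 r 34.77460690229653 n 49 eef [580.86502399 170.42884027  18.85748953] q [-6.10818573e-04 -3.14295280e-01  9.49325070e-01  1.27211038e-04]
```

```bash
for z in 18 21 24; do python3 held.py $z; done
python3 - <<'E'
import cv2,numpy as np
a=cv2.cvtColor(cv2.imread("pics/held.png"),cv2.COLOR_BGR2GRAY)
b=cv2.resize(a,(50,50),interpolation=cv2.INTER_AREA)
for r in b: print("".join(" .:-=+*#%@"[min(9,v//26)] for v in r))
E
```

```text
area 2481.0 bbox (79, 87, 336, 327)
centre rel tcp -0.3049822982716677 0.5163827404365762 r 33.12960290706246 n 50 eef [580.84461618 170.42936389  18.77022278] q [-6.83925642e-04 -3.14314567e-01  9.49318633e-01  1.35509966e-04]
area 2375.68 bbox (75, 95, 329, 321)
centre rel tcp -1.8229790786030193 -0.5754152500311278 r 32.428910375590505 n 55 eef [580.90273603 170.45575569  18.78854261] q [-6.35801309e-04 -3.14335735e-01  9.49311660e-01  1.14013253e-04]
area 2273.58 bbox (71, 104, 323, 314)
centre rel tcp -3.2035608955304724 -1.6350154952249198 r 31.734252942506117 n 52 eef [580.94842243 170.45901047  18.85191349] q [-5.72133764e-04 -3.14311262e-01  9.49319803e-01  1.21835504e-04]
=+++#@@%%@@#+*@@@%-.............:-==========-:....
=++=+%@@@@@#++%@@#:............:+============-:...
=++=+*%@@@@%++%@@*.:::.........================:..
=++==++%@@@#=+*%#=..::........:--===============-:
=++==+++*#%*==++=-...:......:--:=================-
=++=====+=+======:.........:-::===================
=++=============-........::-::====================
=++=============:..=-:=-:--..=====================
=
[... 1440 characters left out ...]
@@@@@@@@@@%++*+++++++=-:.............
+=++=====-=++%@@@@@@@@@@%%%*+++=-::::...::::...:..
+=+======::=++#@@@@@@@@@@@@%#%*-...:::.:====---=-:
==++=====--=+++*%@@@@@@@@@@@@%*==--==-:==========-
+=+============++*%%@@@@@@@%#*+===================
==+===============++**###**+======================
==============================+===================
==================================================
+=================================================
==================================================
==============================+===================
==================================================
==============================+=======+===========
==============================+===================
```

The weight is held (-3.7 N), its top about 21 mm above the TCP reading, so its underside is at TCP+11. Its centre sits about 1.5 mm back along the slot, at yaw 36.6°. I carry it to a standoff 60 mm before the stem, slot toward -8°.

```bash
python3 -m jog '[{"delta_pos":[-2,-10,40],"angular":[0,0,-0.1],"fingers":0.4},{"delta_pos":[-18,-45,75],"angular":[0,0,-0.22],"fingers":0.4},{"delta_pos":[-40,-95,85],"angular":[0,0,-0.36],"fingers":0.4},{"delta_pos":[-65,-145,85],"angular":[0,0,-0.5],"fingers":0.4},{"delta_pos":[-90,-195,85],"angular":[0,0,-0.64],"fingers":0.4},{"delta_pos":[-105,-240,80],"angular":[0,0,-0.75],"fingers":0.4},{"delta_pos":[-110,-265,75],"angular":[0,0,-0.778],"fingers":0.4},{"delta_pos":[-110,-270,60],"angular":[0,0,-0.778],"fingers":0.4},{"delta_pos":[-110,-270,47],"angular":[0,0,-0.778],"fingers":0.4},{"delta_pos":[-110,-270,47],"angular":[0,0,-0.778],"fingers":0.4}]' 60
python3 held.py 21
python3 - <<'E'
from h import *
c=ctrl.capture("wrist"); cv2.imwrite("pics/ins0.png",c["pixels"])
a=topdown(c,510,-104,100,half=60,s=4)
b=cv2.cvtColor(cv2.resize(a,(80,60),interpolation=cv2.INTER_AREA),cv2.COLOR_BGR2GRAY)
for r in b: print("".join(" .:-=+*#%@"[min(9,v//26)] for v in r))
E
```

```text
time_s: 14.38
eef_pos: [470.6, -98.3, 65.0]
ee_rot: [-0.001, 0.069, 0.998, 0.001]
force: [-0.2, -0.1, -3.2]
grip_width: 0.451
grip_force: 67.6
area 4195.04 bbox (67, 86, 433, 343)
centre rel tcp 11.289813938230942 -3.388736290360967 r 45.308856605462886 n 38 eef [471.1396123  -98.52532609  65.78742168] q [-7.33254994e-04  6.84559535e-02  9.97653799e-01  3.77874047e-04]
++==+======================:::.......::::::::::::::::::...::-================-:.
=+==+========================:......:::::::::::::::::...:-=================-::..
++===========================:::.::::::::::::::::::::.:-==================::....
++=========+================-::::::::::::::::::::::--===================-:......
++==========================:::::.::::::::::::::::-===================-:.....:..
++=========================::::.::::::::::::::::::-====-======---==--:..........
=+======================-:::.:::::.::..:::::::::::::::::::::.::::::::...........
======================-::.:::::::.::....::::::::::.:.:::..:::..:::.:...........:
=+===================-::::::::::::....:.:::.:::.:..::..:.::.::.:::............:.
[... 3431 characters left out ...]
....:::::::..:.::.::.:::::::.................:.:..:.
===================:::::.:::::::::::::::.::::.::::::..:.::................:...:.
===================-.::.:.::---:::::::::.:::::::::..::..:.:...............:...:.
===================-::.:::::-------::::::::::::.:.:::::::::...............:...::
=================-::::::::.:---------------:::...::.:::::.:.........:........:..
================::::::::::::-------------=====--:::...::::..........:..........:
================:::::::::::::-------------=========-::::.::.....................
================:::::::::::::------------:--===========--::............:.....:..
================:.:::::::::::-------------::-======--=====-:.........:::.::.:.:.
```

Run:
```python
from h import *
c=ctrl.capture("wrist"); s=ctrl.sense()
for P in((529,-107.5,80),(529,-107.5,92),(519,-106.1,96),(529,-107.5,100)): print(P,proj(c,P,1).round(1))
p=np.array(s["eef_pos"]); print(p,"tool-axis px",proj(c,p+[0,0,21],1))
g=cv2.cvtColor(c["pixels"],cv2.COLOR_BGR2GRAY)
v=int(proj(c,(529,-107.5,80),1)[1])
for y in range(v-24,v+40,2): print(y," ".join("%3d"%x for x in g[y,250:312:2]))
```

```text
(529, -107.5, 80) [277.9 350.2]
(529, -107.5, 92) [277.8 363.9]
(519, -106.1, 96) [277.8 356.7]
(529, -107.5, 100) [277.8 373.7]
[471.56521669 -98.96305976  66.53215943] tool-axis px [278.83331074 276.46831875]
326 234 234 234 234 233 234 233 232 233 233 233 233 233 229 223 203 194 224 219 219 178 150 132 131 127 131 130 131 131 146 152
328 234 234 233 235 234 234 233 233 232 233 231 227 201 158 158 169 170 152 140 174 141 130 133 132 130 130 128 127 145 172 197
330 234 234 234 234 234 233 234 232 229 220 203 160 131 131 149 169 167 138 134 132 127 129 129 129 129 135 162 194 223 229 228
332 234 234 234 233 234 233 233 231 213 182 183 168 129 132 150 167 168 134 128 128 130 129 130 151 187 216 230 232 233 232 233
334 234 234 234 232 233 233 233 232 226 190 180 175 135 131 151 170 167 132 129 130 137 170 206 227 233 233 233 233 233 232 232
336 233 234 231 232 233 232 232 233 232 217 183 175 135 130 153 168 168 131 130 133 198 231 233 232 233 233 233 233 232 233 233
338 232 234 233 233 233 232 233 233 232 231 211 176 137 133 150 167 166 132 137 157 210 232 232 233 231 231 232 233 232 2
[... 2506 characters left out ...]
  53  50  57  50  52  54  53  52  54  52  51  52  55  55  53
380  55  52  50  51  51  48  50  53  50  49  50  50  52  53  52  52  52  51  49  55  52  53  51  49  52  50  52  56  50  50  52
382  47  55  54  52  51  52  55  54  55  52  51  46  51  54  49  54  52  50  52  51  50  53  52  50  54  52  50  49  51  52  52
384  53  51  48  51  51  48  48  51  51  50  53  52  51  53  53  53  50  54  50  52  52  50  51  51  52  52  50  53  52  51  52
386  55  50  51  52  54  54  53  51  50  54  52  49  51  49  54  52  55  52  54  51  53  55  56  54  55  55  51  53  51  53  51
388  53  51  56  47  50  54  50  49  54  51  53  48  54  52  52  51  54  50  53  47  53  52  52  57  48  55  56  53  55  50  52
```

The stem spans columns 272.5–282.5 (centre 277.6) against a predicted 277.8, so the alignment is good. I slide in stages along -8°, watching the force.

```bash
python3 -m jog '[{"delta_pos":[9.9,-1.4,0],"angular":[0,0,0],"fingers":0.4},{"delta_pos":[19.8,-2.8,0],"angular":[0,0,0],"fingers":0.4},{"delta_pos":[25.7,-3.6,0],"angular":[0,0,0],"fingers":0.4},{"delta_pos":[31.7,-4.4,0],"angular":[0,0,0],"fingers":0.4},{"delta_pos":[37.6,-5.3,0],"angular":[0,0,0],"fingers":0.4},{"delta_pos":[37.6,-5.3,0],"angular":[0,0,0],"fingers":0.4}]' 60
```

```text
time_s: 15.28
eef_pos: [509.1, -104.9, 66.2]
ee_rot: [-0.0, 0.069, 0.998, 0.0]
force: [-0.1, 1.7, -4.2]
grip_width: 0.451
grip_force: 67.6
```

```bash
python3 -m jog '[{"delta_pos":[4,-0.5,0],"angular":[0,0,0],"fingers":0.4},{"delta_pos":[8,-1.1,0],"angular":[0,0,0],"fingers":0.4},{"delta_pos":[11,-1.5,0],"angular":[0,0,0],"fingers":0.4},{"delta_pos":[11,-1.5,0],"angular":[0,0,0],"fingers":0.4}]' 60
```

```text
time_s: 15.78
eef_pos: [520.0, -106.3, 66.3]
ee_rot: [-0.0, 0.069, 0.998, 0.0]
force: [-0.9, 0.1, -4.4]
grip_width: 0.447
grip_force: 67.6
```

```bash
python3 -m jog '[{"delta_pos":[4,-0.6,0],"angular":[0,0,0],"fingers":0.4},{"delta_pos":[8,-1.1,0],"angular":[0,0,0],"fingers":0.4},{"delta_pos":[10.5,-1.5,0],"angular":[0,0,0],"fingers":0.4},{"delta_pos":[10.5,-1.5,0],"angular":[0,0,0],"fingers":0.4}]' 60
```

```text
time_s: 16.27
eef_pos: [530.4, -107.8, 66.2]
ee_rot: [-0.0, 0.069, 0.998, 0.0]
force: [0.6, 0.3, -3.3]
grip_width: 0.448
grip_force: 67.6
```

The weight is on the stem with no contact force. Now the clockwise turn about the stem's axis, in two halves.

```bash
python3 -m jog '[{"delta_pos":[-0.1,-0.2,0],"angular":[0,0,-0.14],"fingers":0.4},{"delta_pos":[-0.1,-0.4,0],"angular":[0,0,-0.28],"fingers":0.4},{"delta_pos":[-0.2,-0.6,0],"angular":[0,0,-0.42],"fingers":0.4},{"delta_pos":[-0.3,-0.75,0],"angular":[0,0,-0.55],"fingers":0.4},{"delta_pos":[-0.3,-0.75,0],"angular":[0,0,-0.55],"fingers":0.4}]' 60
```

```text
time_s: 16.9
eef_pos: [529.9, -108.6, 66.3]
ee_rot: [-0.0, 0.337, 0.942, 0.0]
force: [0.4, 0.5, -3.9]
grip_width: 0.448
grip_force: 67.7
```

```bash
python3 -m jog '[{"delta_pos":[-0.2,-0.1,0],"angular":[0,0,-0.14],"fingers":0.4},{"delta_pos":[-0.3,-0.2,0],"angular":[0,0,-0.28],"fingers":0.4},{"delta_pos":[-0.5,-0.4,0],"angular":[0,0,-0.42],"fingers":0.4},{"delta_pos":[-0.7,-0.45,0],"angular":[0,0,-0.55],"fingers":0.4},{"delta_pos":[-0.7,-0.45,0],"angular":[0,0,-0.55],"fingers":0.4},{"delta_pos":[-0.7,-0.45,0],"angular":[0,0,-0.55],"fingers":0.4}]' 60
```

```text
time_s: 17.65
eef_pos: [529.3, -109.0, 66.3]
ee_rot: [-0.0, 0.579, 0.815, 0.0]
force: [0.2, -0.8, -4.3]
grip_width: 0.446
grip_force: 67.7
```

No side force, and the weight's yaw is -71°. I lower gently (stiffness measured at about 8 N/mm).

```bash
python3 -m jog '[{"delta_pos":[0,0,-2],"angular":[0,0,0],"fingers":0.4},{"delta_pos":[0,0,-4],"angular":[0,0,0],"fingers":0.4},{"delta_pos":[0,0,-4],"angular":[0,0,0],"fingers":0.4}]' 60
python3 -m jog '[{"delta_pos":[0,0,-1],"angular":[0,0,0],"fingers":0.4},{"delta_pos":[0,0,-1.5],"angular":[0,0,0],"fingers":0.4},{"delta_pos":[0,0,-1.5],"angular":[0,0,0],"fingers":0.4}]' 60
```

```text
time_s: 18.02
eef_pos: [529.2, -109.0, 62.1]
ee_rot: [-0.0, 0.58, 0.814, 0.0]
force: [-0.9, 0.5, -3.2]
grip_width: 0.446
grip_force: 67.7
time_s: 18.4
eef_pos: [529.3, -109.0, 60.7]
ee_rot: [-0.0, 0.58, 0.814, 0.0]
force: [0.3, -0.4, -4.4]
grip_width: 0.45
grip_force: 67.7
```

```bash
python3 -m jog '[{"delta_pos":[0,0,-0.8],"angular":[0,0,0],"fingers":0.4},{"delta_pos":[0,0,-1.5],"angular":[0,0,0],"fingers":0.4},{"delta_pos":[0,0,-1.5],"angular":[0,0,0],"fingers":0.4}]' 60
```

```text
time_s: 18.77
eef_pos: [529.3, -109.0, 59.2]
ee_rot: [-0.0, 0.58, 0.814, 0.0]
force: [-0.5, -0.3, -2.6]
grip_width: 0.45
grip_force: 67.7
```

```bash
python3 -m jog '[{"delta_pos":[0,0,-0.6],"angular":[0,0,0],"fingers":0.4},{"delta_pos":[0,0,-1],"angular":[0,0,0],"fingers":0.4},{"delta_pos":[0,0,-1],"angular":[0,0,0],"fingers":0.4}]' 60
```

```text
time_s: 19.15
eef_pos: [529.3, -109.0, 58.3]
ee_rot: [-0.0, 0.58, 0.814, 0.0]
force: [-0.2, -0.3, -3.7]
grip_width: 0.448
grip_force: 67.7
```

```bash
python3 -m jog '[{"delta_pos":[0,0,-0.6],"angular":[0,0,0],"fingers":0.4},{"delta_pos":[0,0,-1.2],"angular":[0,0,0],"fingers":0.4},{"delta_pos":[0,0,-1.2],"angular":[0,0,0],"fingers":0.4}]' 60
```

```text
time_s: 19.52
eef_pos: [529.3, -109.0, 57.1]
ee_rot: [-0.0, 0.58, 0.814, 0.0]
force: [0.6, 0.4, -3.2]
grip_width: 0.451
grip_force: 67.7
```

```bash
python3 -m jog '[{"delta_pos":[0,0,-0.6],"angular":[0,0,0],"fingers":0.4},{"delta_pos":[0,0,-1],"angular":[0,0,0],"fingers":0.4},{"delta_pos":[0,0,-1],"angular":[0,0,0],"fingers":0.4}]' 60
```

```text
time_s: 19.9
eef_pos: [529.3, -109.0, 56.1]
ee_rot: [-0.0, 0.58, 0.814, 0.0]
force: [0.1, 0.4, -3.1]
grip_width: 0.449
grip_force: 67.7
```

```bash
python3 -m jog '[{"delta_pos":[0,0,-0.5],"angular":[0,0,0],"fingers":0.4},{"delta_pos":[0,0,-0.9],"angular":[0,0,0],"fingers":0.4},{"delta_pos":[0,0,-0.9],"angular":[0,0,0],"fingers":0.4}]' 60
```

```text
time_s: 20.27
eef_pos: [529.3, -109.0, 55.4]
ee_rot: [-0.0, 0.58, 0.814, 0.0]
force: [-0.9, 0.9, -0.4]
grip_width: 0.452
grip_force: 68.3
```

```bash
python3 -m jog '[{"delta_pos":[0,0,-0.4],"angular":[0,0,0],"fingers":0.4},{"delta_pos":[0,0,-0.8],"angular":[0,0,0],"fingers":0.4},{"delta_pos":[0,0,-0.8],"angular":[0,0,0],"fingers":0.4}]' 60
```

```text
time_s: 20.65
eef_pos: [529.3, -109.0, 55.3]
ee_rot: [0.0, 0.58, 0.814, 0.0]
force: [-3.8, 1.4, 8.3]
grip_width: 0.449
grip_force: 70.4
```

Contact came at TCP z=55.35, so the underside is at ≈66.3. That is flush, since pin-top contact would have come at ≈61. I unload, let go and withdraw upward.

```bash
python3 -m jog '[{"delta_pos":[0,0,0.9],"angular":[0,0,0],"fingers":0.4},{"delta_pos":[0,0,0.9],"angular":[0,0,0],"fingers":0.46},{"delta_pos":[0,0,0.9],"angular":[0,0,0],"fingers":0.55},{"delta_pos":[0,0,0.9],"angular":[0,0,0],"fingers":0.62},{"delta_pos":[0,0,0.9],"angular":[0,0,0],"fingers":0.62},{"delta_pos":[0,0,4],"angular":[0,0,0],"fingers":0.62},{"delta_pos":[0,0,12],"angular":[0,0,0],"fingers":0.62},{"delta_pos":[0,0,40],"angular":[0,0,0],"fingers":0.62},{"delta_pos":[0,0,90],"angular":[0,0,0],"fingers":0.62},{"delta_pos":[0,0,130],"angular":[0,0,0],"fingers":0.62}]' 20
python3 -m jog '[{"delta_pos":[0,-40,30],"angular":[0,0,0],"fingers":1},{"delta_pos":[0,-60,30],"angular":[0,0,0],"fingers":1},{"delta_pos":[0,-60,30],"angular":[0,0,0],"fingers":1}]'
python3 - <<'E'
from h import *
c=ctrl.capture("wrist"); s=ctrl.sense(); print(s["eef_pos"],s["force"],s["grip_force"])
for z in (72,76,82):
    a=topdown(c,529,-107.5,z,half=45,s=5)
    g=cv2.GaussianBlur(cv2.cvtColor(a,cv2.COLOR_BGR2GRAY),(5,5),0); m=((g>185)*255).astype(np.uint8)
    cs,_=cv2.findContours(m,cv2.RETR_EXTERNAL,cv2.CHAIN_APPROX_NONE); k=max(cs,key=cv2.contourArea); (x,y),r=cv2.minEnclosingCircle(k); print(z,484+x/5,-62.5-y/5,r/5)
b=cv2.cvtColor(cv2.resize(topdown(c,529,-107.5,76,half=45,s=5),(64,45),interpolation=cv2.INTER_AREA),cv2.COLOR_BGR2GRAY)
for r in b: print("".join(" .:-=+*#%@"[min(9,v//26)] for v in r))
E
```

```text
time_s: 21.9
eef_pos: [529.4, -109.0, 186.9]
ee_rot: [0.001, 0.58, 0.814, 0.0]
force: [1.0, -0.4, -0.3]
grip_width: 0.619
grip_force: 0.0
time_s: 22.28
eef_pos: [528.8, -169.7, 213.5]
ee_rot: [-0.001, 0.581, 0.814, 0.0]
force: [-0.1, -0.7, 0.5]
grip_width: 1.0
grip_force: 0.0
[ 528.79360221 -168.7272214   213.22791478] [0.11291581 0.27201872 0.05081949] 0.0
72 524.8195404052734 -104.59386291503907 37.410467529296874
76 524.6768218994141 -104.26751403808593 36.87989196777344
82 524.1069366455079 -104.11129760742188 36.15701904296875
=======+++++++++++++=========+=============================+++++
======++++++++++++++=======+==============================++++++
======+++++++++++++++++++*****++++++=====================+=+++++
======+++++++++++++**##############**++==================+++++++
==++==++++++++++*######################*++===============+++++++
==++=+++++++++*##########################*++============++++++++
======++++++*#########%%%%%@%%%%%%%%#######*+============+++++++
===--=++++*########%%%@@@@@@@@@@@@@%%%%%%####*=-=========+++++++
===--=+++*#######%%@@@@@@@@@@@@@@@@@@@@%%%
[... 1662 characters left out ...]
##%%%%%%%%%%%%%%%%%%%%%%%%%%%%%%#+===============+
=++========++*####%%%%%%%%%%%%%%%%%%%%%%%%###*+================+
===--========++**##%%%%%%%%%%%%%%%%%%%%##*+===--===============+
==-::-==========++**##%%%%%%%%%%%%%##*+++====:::================
===--==============+++***#########*++========---================
=========================+++++++================================
================================================================
================================================================
================================================================
================================================================
================================================================
```

The weight is in place: lugs flanking the stem, notch shadow at the pin on the left, gripper clear with no force. Handing in.

```bash
python3 -c "
from rig import ctrl
print(ctrl.finish_job())"
```

```text
the job is handed in; nothing more can be done
None
```

The weight was slid onto the stem, turned about 63° clockwise, set down over the stop pin, released, and the job handed in at about 22 s of the 64 s allowed. Contact height put its underside at about 66.3 mm against 66 mm for flush; the hand-in returned no verdict.

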